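Mesh the sample carousel with the autosampler's drive gear

ROBOT

A 6-joint arm with a two-finger parallel gripper is mounted at the origin on the work surface. World frame = base frame: x ahead of the robot, y to its left, z up, the work surface at z = 0. Lengths are in mm, angles in rad, forces in N, time in s.
With the tool pointing down it reaches from about 300 to 775 mm from the base axis. Payload 14.6 kg.
Tool frame: the origin (TCP) lies midway between the tips of the shut fingers; the grasp point (between the pads) lies 19 mm behind it (manip.tcp_to_grasp is the distance from the TCP to the grasp point, in mm); z points along the fingers, x is the direction in which the jaws open and shut, and the axes are right-handed (so a half turn about z gives the same grasp; the last joint's range is limited). The gripper opens to 94 mm and grips with 3 to 60 N. Pads are 16 mm wide; open, the fingers measure 119 mm over their backs; the gripper's body (75 mm by 177 mm) begins 78 mm behind the grasp point.
Start: joints at [1.203, 0.3, 1.521, -0, 1.321, -0.067], TCP at [162.954, 525.295, 177.146] pointing down, gripper open.
Joint ranges: [-3.03, 3.03], [-0.79, 2.21], [0.23, 2.52], [-1.04, 4.18], [0, 3.07], [-2.55, 2.55]. Speed limits (rad/s): [2.22, 2.22, 2.57, 3.14, 3.14, 3.14].

INTERFACE

Orientations are given as [roll, pitch, yaw] about the fixed x, y, z axes, in that order (R = Rz(yaw) Ry(pitch) Rx(roll)).
In Python, from cell import manip gives the robot as it stands.
- The arm moves only by the tool arm_command, never from a script. Its argument "steps" is a list of rows, each a list of 3 entries, a list of its own where there are three numbers: the opening, from 0 (shut) to 1 (fully open), then the shift along the tool's x, y, z in cm, then the turn about the tool's z in rad. A call has 1 to 5 rows; each row shifts and turns the commanded pose from where the row before left it, along the tool's axes as they then stand; what a row does not reach is not made up. A row lasts 1/12 s, in which the tool goes at most 41.7 mm and 7.16 degrees, less where a joint would pass 70% of its speed; a pose out of reach is approached as far as the arm can. A call with a gripper value outside its range is refused whole. The fingers move at their own pace and stop on an object; "force" is the grip in N (left out, the last holds). Time passes only in rows, so rows that do not move let the fingers close. It gives the time, the measured TCP pose, the force and the opening at its end, in the units of the state.
- manip.read_state(): the state, without advancing time (a new reading comes with each control period).
- manip.camera(name): name is "side" or "top" or "wrist"; returns (picture, depth): 420x560x3 uint8, red, green, blue; 420x560 float32, mm along the optical axis (not along the pixel's ray), 0 where there is no reading.
- manip.calibration(name): a dict with "fx", "fy", "cx", "cy" (pixels), "R" (3x3) and "t" (3): a world point X has camera coordinates R X + t; the wrist camera has in their place "tool_from_camera" (4x4, takes a point from camera to tool coordinates, whose origin is the TCP and whose axes are the tool frame's). Camera axes: x right, y down, z forward; pixel columns grow to the right and rows downward; lengths in mm; the calibration is good to about 2 mm. A picture is of the moment at which its call begins: read the wrist's pose just before it. calibration takes no time and is no camera call.
- manip.sign_off(): hands the job in, once; it reports no verdict.
The state is a dict: "clock": time; "joints": joint angles; "qd": joint speeds; "effort": joint torques, N m; "eef_pos": TCP position; "eef_rot": TCP orientation; "wrist_force": force on the tool from outside, world axes, zero at the start; "moment": the same for the moment, N m; "finger_gap": finger opening in mm.
Only numpy, scipy, OpenCV 4.12 (cv2) and the standard library are available. Lean on these libraries where they do the work, as an engineer would, in place of code of your own. Each camera call takes 0.05 s, during which the arm holds its last target.

TASK

Lift the loaded sample carousel off the steel tray by its white handle, keep it level, and lower it onto the autosampler's spindle, rocking it gently about its axis until its teeth drop into mesh with the black drive gear. Leave it let go, sitting flat and fully home on its seat. Do not drop it, do not force the teeth, and leave the specimen jar, the blue bottle and the tube rack where they stand.

Things in the scene. Friction and masses are not known exactly. Their poses are not given: they have to be found in the camera images.
- carousel_grip (a point): Loose sample carousel, about 0.45 kg: a blue spur-gear disc with a white hub and, on top of the hub, a white upright grip bar 50 mm long, 16 mm thick, 40 to 80 mm above the disc's underside. This point is the bar's centre, on the gear's axis, 60 mm above the underside; z is the axis (up), x along the bar, y across it. 15 capped cups stand round it at radius 55 mm, tops 28 mm above the underside.
- carousel_bore (a point): Centre of the carousel's underside, at the mouth of its blind bore (21 mm across, 36 mm deep); axes as carousel_grip. The disc is 12 mm thick and 159 mm across the tips of its 30 teeth: one centred on the x axis, one every 12 degrees, pitch radius 75 mm, lower edges eased by 0.7 mm.
- spindle_seat (a point): On the autosampler's spindle axis, at the top of the aluminium flange (80 mm across) on which the carousel's underside lies when fully home; 72 mm above the bench, z up. The steel spindle rises from here: 18 mm across for 16 mm, then tapering to 6 mm across at 28 mm. x and y run along the housing's edges.
- sampler: Fixed white autosampler housing, 230 x 260 mm, flat top 60 mm above the bench. Origin on the bench under the spindle, axes as spindle_seat. A sampling tower with its parked arm stands at the +x side, at least 90 mm from the spindle axis, top 161 mm above the bench.
- drive_gear: Fixed black drive gear, 105 mm from the spindle axis on its -y side: 12 teeth, 69 mm across the tips, pitch radius 30 mm; held by its motor, it does not turn. Point on its axis at its top face, 10 mm above the seat: an unmeshed carousel rides on it 10 mm too high. One tooth centred on its own x axis, one every 30 degrees; upper edges eased by 0.7 mm. In mesh there is 2.4 mm of play along the pitch circle.
- tray: Fixed open steel tray 300 x 200 mm (x by y), walls 18 mm high, floor 3 mm thick, on which the carousel and the specimen jar stand. Origin under its centre on the bench.
- specimen_jar: Loose jar with a yellow lid, 44 mm across, 55 mm high, standing on the tray; origin at its underside. To be left alone.
- spray_bottle: Loose blue bottle 52 mm across, 140 mm high, standing between tray and autosampler; origin at its underside. To be left alone.
- tube_rack: Loose blue and yellow tube rack with capped tubes, 60 x 200 mm, 102 mm high; origin at its underside. To be left alone.

How it is judged:
By the outcome, as a careful person would: the job done as asked, in the order asked, and still so for the second after the job is handed in, with the robot touching nothing.
It also fails if it takes over 51 s, if anything falls off the work surface, if the arm or the gripper's body presses on something with over 40 N, if the wrist force passes 120 N, or if a joint passes its speed limit or range.

## Working session

There is one attempt and no reset: what is moved stays moved. The work goes in short steps, Python scripts to look and compute and a tool call to move; the robot and the scene stay as the last step left them, time stands still between calls to the robot, and variables do not carry over. Pictures are saved under pics/ and viewed, and the job is handed in when it is done.

Besides the shell and the picture viewer there is one more tool, called after "Request:" by a JSON object that holds its "fn" and its "kwargs", one argument or row to a line. arm_command: Moves the arm, as the interface text tells. Its arguments: {"type":"object","properties":{"steps":{"type":"array","items":{"type":"array"}},"force":{"type":"number"}},"required":["steps"]}

```bash
ls; mkdir -p pics; python3 - <<'E'
from cell import manip
import cv2,numpy as np
print(manip.read_state())
for n in ("side","top","wrist"):
    p,d=manip.camera(n)
    cv2.imwrite(f"pics/{n}0.png",p[:,:,::-1]); np.savez(f"{n}0.npz",p=p,d=d)
    print(n,manip.calibration(n))
E
```

```text
pics
{'clock': 0.0, 'joints': array([ 1.20338019e+00,  3.00465955e-01,  1.52156054e+00, -1.01721284e-05,
        1.32067973e+00, -6.65758128e-02]), 'qd': array([-0.00071891, -0.00018917, -0.00050626, -0.00131415,  0.0006907 ,
       -0.00020071]), 'effort': array([-3.17103550e-04, -5.31807983e+01, -3.52732229e+01,  7.08386488e-02,
        2.44464056e-02, -1.49959574e-04]), 'eef_pos': array([162.86948603, 525.0380256 , 176.59785183]), 'eef_rot': array([-3.14152840e+00,  1.11176656e-03,  1.26995856e+00]), 'wrist_force': array([-0.43794107, -0.57238193,  0.13122023]), 'moment': array([-0.04840384, -0.004512  , -0.01663833]), 'finger_gap': 93.99658643084467}
side {'fx': 433.5830177027791, 'fy': 433.5830177027791, 'cx': 277.6466688323788, 'cy': 208.21615817165284, 'R': array([[-0.73315358, -0.67980948,  0.01857126],
       [-0.5128148 ,  0.53470668, -0.67164704],
       [ 0.44666185, -0.50194405, -0.74063849]]), 't': array([441.94716396, 368.2716984 , 711.22344519])}
top {'fx': 482.43637871799257, 'fy': 482.43637871799257, 'cx': 279.4217549166024, 'cy': 212.7388190383831, 'R': array([[-0.02910451, -0.99906451, -0.0319849 ],
       [-0.98571702,  0.0339963 , -0.16494304],
       [ 0.16587611,  0.02672747, -0.98578434]]), 't': array([  3.36405447, 610.66211559, 955.27407389])}
wrist {'fx': 312.0303243496199, 'fy': 312.0303243496199, 'cx': 275.383475204687, 'cy': 205.5053655294507, 'tool_from_camera': array([[ 9.99999517e-01, -6.10192648e-04,  7.70304571e-04,
        -7.44576837e-01],
       [ 3.96916689e-04,  9.67876445e-01,  2.51425994e-01,
        -7.33693486e+01],
       [-8.98977942e-04, -2.51425567e-01,  9.67876219e-01,
        -2.07176162e+02],
       [ 0.00000000e+00,  0.00000000e+00,  0.00000000e+00,
         1.00000000e+00]])}
```

View pics/top0.png

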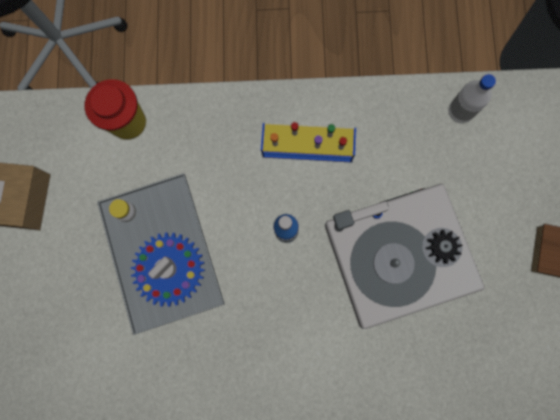

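View pics/side0.png

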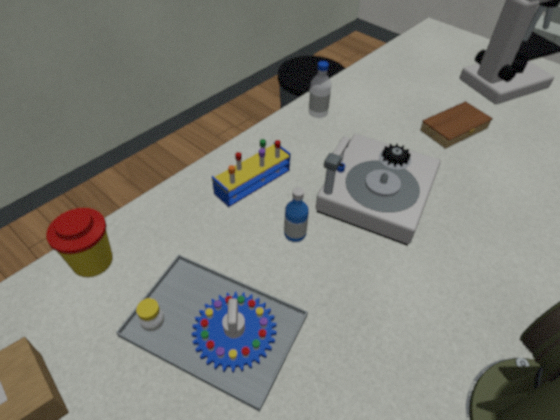

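View pics/wrist0.png

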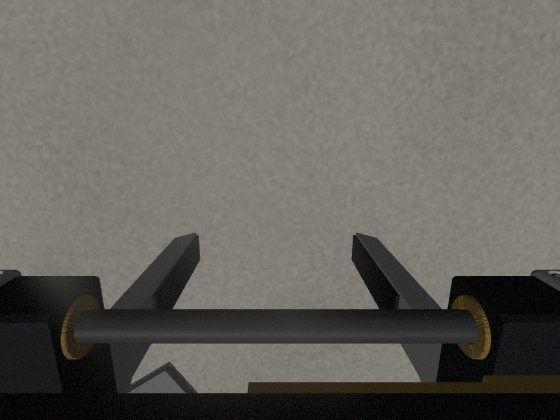

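The top view shows the carousel at about (168,269), the spindle at (394,263), the drive gear at (444,246), the blue bottle at (286,227) between them, the jar at (121,209) and the rack at (308,142). The wrist camera sees only bench. Next I'll measure the gear outline, bar and spindle.

```bash
cat > h.py <<'E'
import numpy as np,cv2
from cell import manip
def cal(n,pose=None):
    c=manip.calibration(n); 
    K=(c['fx'],c['fy'],c['cx'],c['cy'])
    if n=='wrist':
        from scipy.spatial.transform import Rotation as Ro
        T=c['tool_from_camera']; R=Ro.from_euler('xyz',pose[1]).as_matrix()
        Rwc=R@T[:3,:3]; o=R@T[:3,3]+pose[0]
    else:
        Rwc=c['R'].T; o=-Rwc@c['t']
    return K,Rwc,o
def onplane(uv,z,C):
    K,R,o=C; uv=np.atleast_2d(uv).astype(float)
    d=np.c_[(uv[:,0]-K[2])/K[0],(uv[:,1]-K[3])/K[1],np.ones(len(uv))]@R.T
    return o+d*((z-o[2])/d[:,2])[:,None]
def cloud(d,C):
    K,R,o=C; v,u=np.mgrid[:d.shape[0],:d.shape[1]]
    P=np.stack([(u-K[2])/K[0]*d,(v-K[3])/K[1]*d,d],-1)
    return P@R.T+o
def proj(P,C):
    K,R,o=C; q=(np.atleast_2d(P)-o)@R
    return np.c_[q[:,0]/q[:,2]*K[0]+K[2],q[:,1]/q[:,2]*K[1]+K[3]]
def phase(P,c,n,rlo,rhi,dark=None):
    v=P[:,:2]-c; r=np.hypot(*v.T); a=np.arctan2(v[:,1],v[:,0]); m=(r>rlo)&(r<rhi)
    s=np.exp(1j*n*a[m]).sum(); return np.degrees(np.angle(s)/n),abs(s)/m.sum(),m.sum()
E
python3 - <<'E'
from h import *
for n in('top','side'):
    D=np.load(n+'0.npz');p=D['p'];d=D['d'];C=cal(n)
    X=cloud(d,C)
    hsv=cv2.cvtColor(p,cv2.COLOR_RGB2HSV)
    print(n)
    if n=='top':
        for nm,(u,v) in dict(bench=(300,350),tray=(130,240),bottle=(287,223),jar=(120,207),spin=(395,262),flange=(383,270),hous=(350,310),gear=(444,247),rack=(310,140),disc=(140,258),tower=(344,219)).items(): print(nm,X[v,u].round(0),p[v,u],d[v,u])
    b=((hsv[...,0]>100)&(hsv[...,0]<130)&(hsv[...,1]>150)&(hsv[...,2]>60)).astype(np.uint8)
    k,l,s,c=cv2.connectedComponentsWithStats(b)
    for i in range(1,k):
        if s[i,4]>60:print(s[i],c[i].round(1),np.median(X[l==i],0).round(0))
    i=1+np.argmax(s[1:,4]); m=(l==i).astype(np.uint8)
    cn=max(cv2.findContours(m,0,cv2.CHAIN_APPROX_NONE)[0],key=cv2.contourArea)[:,0]
    P=onplane(cn,15,C)
    h=cv2.convexHull(P[:,:2].astype(np.float32))
    print('circ',cv2.minEnclosingCircle(h),cv2.fitEllipse(h))
    # fit iteratively
    (cx,cy),_=cv2.minEnclosingCircle(h)
    mm=np.argwhere(m)[:,::-1]; print(phase(onplane(mm,15,C),(cx,cy),30,72,82))
for n,(x,y,w,hh) in {'top':(90,165,150,170),'side':(110,250,210,160)}.items():
    p=np.load(n+'0.npz')['p'][y:y+hh,x:x+w,::-1]; cv2.imwrite(f'pics/c_{n}.png',cv2.resize(p,None,fx=3.5,fy=3.5,interpolation=cv2.INTER_CUBIC))
x,y=315,170;p=np.load('top0.npz')['p'][y:y+165,x:x+180,::-1];cv2.imwrite('pics/c_samp.png',cv2.resize(p,None,fx=3.5,fy=3.5,interpolation=cv2.INTER_CUBIC))
E
```

```text
top
bench [326. -49.  -3.] [146 146 140] 1011.12915
tray [569. 313.   4.] [106 110 112] 1054.0138
bottle [575. -32. 140.] [148 146 146] 912.31934
jar [633. 318.  57.] [153 141  56] 1012.2114
spin [ 498. -238.   99.] [78 81 83] 934.1201
flange [ 485. -220.   69.] [115 117 122] 962.1245
hous [ 406. -158.   -2.] [144 146 139] 1020.12036
gear [ 525. -339.   83.] [85 90 91] 951.2281
rack [764. -86.  56.] [155 142  57] 1024.3813
disc [527. 283.  29.] [42 97 77] 1021.45575
tower [ 576. -138.  160.] [83 88 90] 889.3941
[481  76  14  13 132] [487.4  81.5] [ 833. -425.  160.]
[263 153  89   8 333] [307.1 156.5] [739. -80.   8.]
[275 219  22  19 195] [286.5 230.6] [565. -33.  96.]
[ 133  234   70   71 1989] [169.9 269.4] [502. 219.  15.]
circ ((503.1363220214844, 228.11526489257812), 75.84664916992188) ((503.5236511230469, 227.96295166015625), (148.75843811035156, 150.8055877685547), 63.390235900878906)
(np.float64(2.6609219768394734), np.float64(0.8685915790292803), np.int64(94))
side
[317  60  12  11  95] [322.7  64.9] [ 834. -424.  155.]
[214 159  75  46 847] [250.7 183.8] [744. -53.  27.]
[286 201  22  22 368] [296.5 211.5] [566. -15.  93.]
[ 193  296   83   75 2452] [233.7 336.6] [486. 245.  13.]
circ ((499.70574951171875, 230.80140686035156), 77.38008117675781) ((499.7377624511719, 230.8224639892578), (152.88829040527344, 153.71800231933594), 79.24750518798828)
(np.float64(2.6551264741895597), np.float64(0.7662221430990992), np.int64(184))
```

View pics/c_top.png

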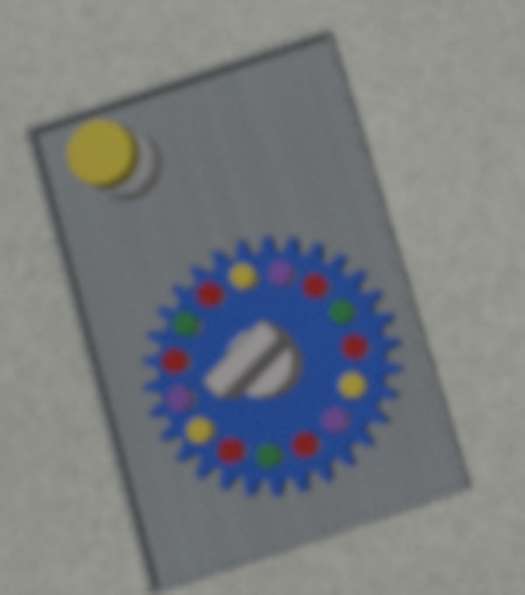

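View pics/c_samp.png

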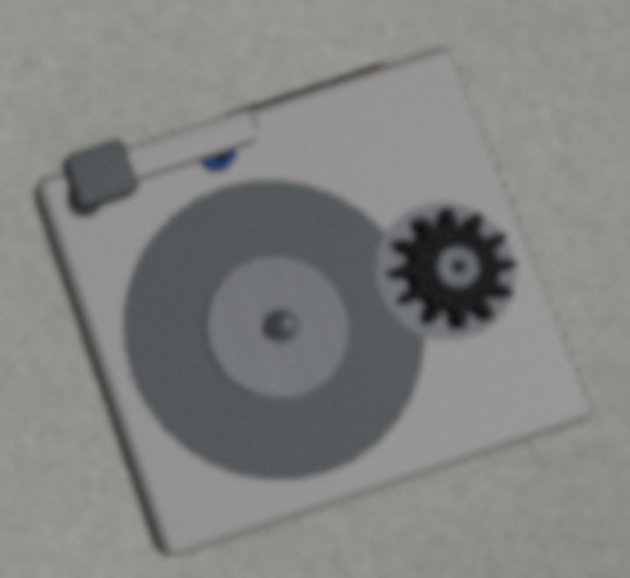

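The crops show the grip bar running lower-left to upper-right. The spindle, drive gear teeth and tower are all clear. I'll refine with the wrist camera, hovering over the carousel.

Request:
{"fn": "arm_command", "kwargs": {
  "steps": [
    [1,[-1.5,3.4,0],0],
    [1,[-1.5,3.4,0],0],
    [1,[-1.5,3.4,0],0],
    [1,[-1.5,3.4,0],0],
    [1,[-1.5,3.4,0],0]
  ]
}}

```text
clock: 0.57
eef_pos: [304.0, 401.9, 177.1]
eef_rot: [-3.142, 0.0, 1.27]
wrist_force: [0.5, 0.4, -0.6]
finger_gap: 93.9
```

Request:
{"fn": "arm_command", "kwargs": {
  "steps": [
    [1,[-1.5,3.4,0],0],
    [1,[-1.5,3.4,0],0],
    [1,[-1.5,3.4,0],0],
    [1,[-1.5,3.4,0],0],
    [1,[-1.5,3.4,0],0]
  ]
}}

```text
clock: 0.98
eef_pos: [444.3, 279.7, 177.1]
eef_rot: [-3.141, 0.0, 1.27]
wrist_force: [0.2, 1.4, 0.2]
finger_gap: 94.0
```

Request:
{"fn": "arm_command", "kwargs": {
  "steps": [
    [1,[-1.6,3.5,0],0],
    [1,[-1.6,3.5,0],0.12],
    [1,[0,0,0],0.12],
    [1,[0,0,0],0.12],
    [1,[0,0,0],0.12]
  ]
}}

```text
clock: 1.4
eef_pos: [500.9, 229.3, 176.7]
eef_rot: [-3.141, 0.001, 0.783]
wrist_force: [-0.1, -0.5, -0.6]
finger_gap: 93.7
```

Request:
{"fn": "arm_command", "kwargs": {
  "steps": [
    [1,[0,0,0],0.12],
    [1,[0,0,0],0],
    [1,[0,0,0],0]
  ]
}}

```text
clock: 1.65
eef_pos: [500.6, 230.0, 177.0]
eef_rot: [-3.142, 0.0, 0.674]
wrist_force: [0.2, -0.6, 0.0]
finger_gap: 94.3
```

```bash
python3 - <<'E'
from h import *
s=manip.read_state(); print(s['clock'],s['eef_pos'],s['eef_rot'],s['qd'].round(3))
p,d=manip.camera('wrist')
np.savez('w1.npz',p=p,d=d,pos=s['eef_pos'],rot=s['eef_rot']); cv2.imwrite('pics/w1.png',p[:,:,::-1])
E
```

```text
1.65 [500.55416084 229.96117277 176.99069606] [-3.14150787e+00  3.24322387e-04  6.73821199e-01] [ 0.002 -0.002 -0.001  0.001 -0.001 -0.033]
```

View pics/w1.png

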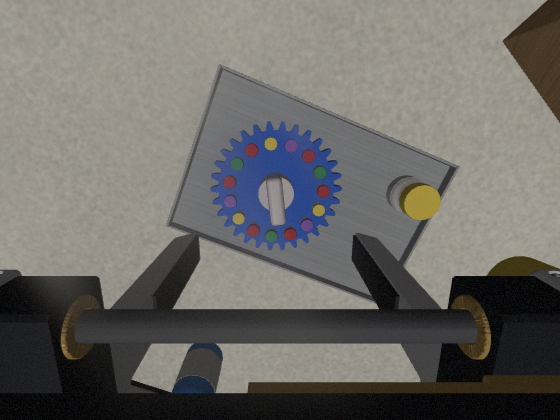

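The wrist view shows the whole gear, centred at about (277,186). The white bar runs from (274,178) to (279,224), a few degrees off the tool y axis.

```bash
cat >> h.py <<'E'
def gearfit(p,C,z,n,rt,mask,seed):
    k,l,s,c=cv2.connectedComponentsWithStats(mask.astype(np.uint8))
    i=1+np.argmin([np.hypot(*(c[j]-seed))+(1e3 if s[j,4]<80 else 0) for j in range(1,k)])
    m=(l==i).astype(np.uint8)
    cn=max(cv2.findContours(m,0,cv2.CHAIN_APPROX_NONE)[0],key=cv2.contourArea)[:,0]
    P=onplane(cn,z,C)[:,:2]
    from scipy.optimize import least_squares
    c0=P.mean(0); r0=np.hypot(*(P-c0).T)
    # r = R + A cos(n a - phi) model about centre
    def f(x):
        v=P-x[:2]; r=np.hypot(*v.T); a=np.arctan2(v[:,1],v[:,0])
        return r-x[2]-x[3]*np.cos(n*a)-x[4]*np.sin(n*a)
    # seed phase
    v=P-c0;a=np.arctan2(v[:,1],v[:,0]); q=(2*(r0-r0.mean())*np.exp(1j*n*a)).mean()
    x=least_squares(f,[*c0,r0.mean(),q.real,q.imag],loss='soft_l1',f_scale=1.5).x
    return x[:2],x[2],np.hypot(x[3],x[4]),np.degrees(np.arctan2(x[4],x[3])/n),len(P)
def blue(p):
    h=cv2.cvtColor(p,cv2.COLOR_RGB2HSV); return (h[...,0]>100)&(h[...,0]<130)&(h[...,1]>130)&(h[...,2]>50)
def bar(p,d,C,ztop,seed,zlo=68):
    X=cloud(d,C); m=(X[...,2]>zlo)&(X[...,2]<ztop+14)&(np.hypot(X[...,0]-seed[0],X[...,1]-seed[1])<45)
    hsv=cv2.cvtColor(p,cv2.COLOR_RGB2HSV); m&=hsv[...,1]<70
    uv=np.argwhere(m)[:,::-1]; P=onplane(uv,ztop,C)[:,:2]
    (c,sz,ang)=cv2.minAreaRect(P.astype(np.float32)); w,V=np.linalg.eigh(np.cov(P.T)); e=V[:,1]
    return P.mean(0),c,sz,ang,np.degrees(np.arctan2(e[1],e[0])),len(P),np.median(X[m],0)
E
python3 - <<'E'
from h import *
D=np.load('w1.npz');p,d=D['p'],D['d'];C=cal('wrist',(D['pos'],D['rot']))
X=cloud(d,C); print('tray',X[150,360],'disc',X[222,322-60],X[150,300])
print('wrist',gearfit(p,C,15,30,79,blue(p),(277,186)))
for n,s in(('top',(168,269)),('side',(234,332))):
    E=np.load(n+'0.npz');c=cal(n); print(n,gearfit(E['p'],c,15,30,79,blue(E['p']),s)); print(bar(E['p'],E['d'],c,83,(501,229)))
print(bar(p,d,C,83,(501,229)))
E
```

```text
tray [552.74514028 326.92691072   3.26779296] disc [514.54037914 184.60381945  14.2772347 ] [494.85675691 281.96548572  15.56624967]
wrist (array([501.64320294, 228.32377119]), np.float64(71.4018457809159), np.float64(5.083182742456025), np.float64(2.862480618984602), 664)
top (array([503.44772625, 227.39449196]), np.float64(69.61519643038196), np.float64(4.026262141462063), np.float64(2.687854286445542), 394)
(array([503.49331599, 226.20219237]), (503.08905029296875, 226.11239624023438), (18.778324127197266, 49.91082763671875), 44.15023422241211, np.float64(134.34850562752285), 221, array([503.65259641, 227.09805731,  81.609841  ]))
side (array([499.50828497, 230.77277534]), np.float64(67.18552494669905), np.float64(7.370665157925411), np.float64(2.5258835403766846), 586)
(array([497.53300183, 233.20758965]), (498.145263671875, 233.3133544921875), (15.557394981384277, 54.37420654296875), 46.52555465698242, np.float64(135.69074854712275), 257, array([498.61020643, 232.53372726,  80.59337993]))
(array([499.87080999, 229.98536492]), (500.3575439453125, 229.49639892578125), (15.722870826721191, 50.52322006225586), 44.80232620239258, np.float64(134.6094272211803), 758, array([499.72270255, 230.06891739,  82.0572599 ]))
```

Request:
{"fn": "arm_command", "kwargs": {
  "steps": [
    [1,[0,0,-3.5],-0.108],
    [1,[0,0,-3.4],0],
    [1,[-2.6,2.6,0],0],
    [1,[-2.6,2.6,0],0],
    [1,[-2.6,2.6,0],0]
  ]
}}

```text
clock: 2.12
eef_pos: [499.5, 118.8, 246.5]
eef_rot: [3.141, -0.001, 0.784]
wrist_force: [1.7, -0.4, 0.6]
finger_gap: 93.7
```

Request:
{"fn": "arm_command", "kwargs": {
  "steps": [
    [1,[-2.6,2.6,0],0],
    [1,[-2.6,2.6,0],0],
    [1,[-2.6,2.6,0],0],
    [1,[-2.6,2.6,0],0],
    [1,[-2.6,2.6,0],0]
  ]
}}

```text
clock: 2.53
eef_pos: [498.0, -65.8, 246.3]
eef_rot: [3.141, -0.0, 0.782]
wrist_force: [1.1, -0.2, 0.5]
finger_gap: 93.9
```

Request:
{"fn": "arm_command", "kwargs": {
  "steps": [
    [1,[-2.6,2.6,0],0],
    [1,[-2.6,2.6,0],0],
    [1,[-2.4,2.4,0],0],
    [1,[-2.0,2.0,0],0],
    [1,[0,0,0],0]
  ]
}}

```text
clock: 2.95
eef_pos: [496.8, -203.9, 245.6]
eef_rot: [-3.141, 0.001, 0.778]
wrist_force: [0.0, -0.4, -0.5]
finger_gap: 94.1
```

Request:
{"fn": "arm_command", "kwargs": {
  "steps": [
    [1,[0,0,0],0],
    [1,[0,0,0],0]
  ]
}}

```text
clock: 3.12
eef_pos: [497.4, -199.5, 246.1]
eef_rot: [-3.141, -0.0, 0.78]
wrist_force: [0.7, -0.3, 0.2]
finger_gap: 94.0
```

```bash
python3 - <<'E'
from h import *
s=manip.read_state(); print(s['clock'],s['eef_pos'],s['eef_rot'],s['qd'].round(3))
p,d=manip.camera('wrist')
np.savez('w2.npz',p=p,d=d,pos=s['eef_pos'],rot=s['eef_rot']); cv2.imwrite('pics/w2.png',p[:,:,::-1])
E
```

```text
3.1167 [ 497.42580149 -199.47009856  246.07957659] [-3.14134383e+00 -5.36039253e-05  7.80017854e-01] [ 0.02  -0.01   0.005  0.001 -0.     0.01 ]
```

View pics/w2.png

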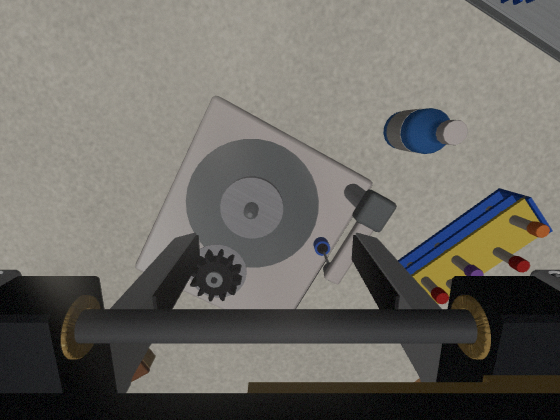

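The spindle is at (251,211) and the drive gear at (214,275) touches the left finger's outline. I'll shift 38 mm more to centre it.

Request:
{"fn": "arm_command", "kwargs": {
  "steps": [
    [1,[-2.6,2.6,0],0],
    [1,[0,0,0],0],
    [1,[0,0,0],0],
    [1,[0,0,0],0],
    [1,[0,0,0],0]
  ]
}}

```text
clock: 3.58
eef_pos: [497.4, -235.6, 246.3]
eef_rot: [3.141, -0.0, 0.78]
wrist_force: [0.5, 0.0, -1.2]
finger_gap: 94.2
```

```bash
python3 - <<'E'
from h import *
s=manip.read_state(); print(s['clock'],s['eef_pos'],s['eef_rot'],s['qd'].round(3))
p,d=manip.camera('wrist')
np.savez('w3.npz',p=p,d=d,pos=s['eef_pos'],rot=s['eef_rot']); cv2.imwrite('pics/w3.png',p[:,:,::-1])
E
```

```text
3.5833 [ 497.36856149 -235.60105537  246.31972007] [ 3.14146086e+00 -1.55842538e-04  7.79594169e-01] [-0.002 -0.    -0.001 -0.001 -0.001 -0.002]
```

View pics/w3.png

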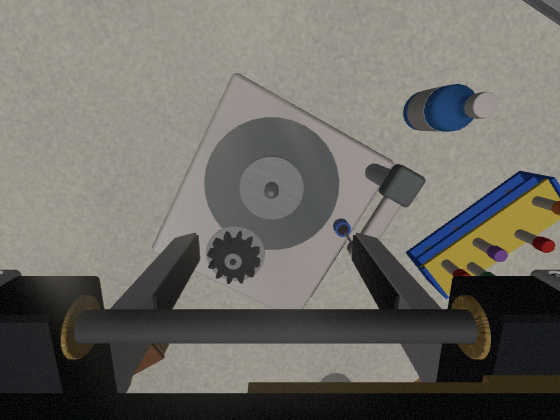

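Now the flange at (271,188), the spindle tip and the full drive gear at (234,256) are clear.

```bash
python3 - <<'E'
from h import *
def run(n,f,fl,sp,dg,pose=True):
    D=np.load(f);p,d=D['p'],D['d'];C=cal(n,(D['pos'],D['rot']) if pose else None)
    g=cv2.cvtColor(p,cv2.COLOR_RGB2GRAY).astype(int)
    X=cloud(d,C)
    pr=[tuple(np.array(sp)+o) for o in((0,0),)]
    print(n,'gray flange',g[sp[1]+12,sp[0]+12],'platter',g[sp[1]-(50 if n=='wrist' else 30),sp[0]],'gear',g[dg[1]-10,dg[0]],'zs',X[sp[1]+12,sp[0]+12].round(1))
    return p,d,C,g,X
for n,f,sp,dg,ps in(('wrist','w3.npz',(271,188),(234,256),1),('wrist','w2.npz',(251,211),(214,276),1),('top','top0.npz',(394,263),(444,246),0)):
    p,d,C,g,X=run(n,f,None,sp,dg,ps)
    # flange by mid threshold
    fl=g[sp[1]+12,sp[0]+12]; pl=g[sp[1]-(50 if n=='wrist' else 30),sp[0]]
    up=cv2.GaussianBlur(g.astype(np.float32),(3,3),0)
    m=(up>(fl+pl)/2).astype(np.uint8)
    # fill spindle
    k,l,s,c=cv2.connectedComponentsWithStats(m)
    i=l[sp[1]+12,sp[0]+12]; mm=(l==i).astype(np.uint8); print('area',s[i])
    cn=max(cv2.findContours(mm,0,cv2.CHAIN_APPROX_NONE)[0],key=cv2.contourArea)[:,0]
    P=onplane(cn,72,C)[:,:2].astype(np.float32); print('flange',cv2.fitEllipse(P))
    for th in(55,65,75):
        gm=(g<th); gm&=np.hypot(*(np.mgrid[:420,:560][::-1]-np.array(dg)[:,None,None]))<(36 if n=='wrist' else 24)
        try: print(th,gearfit(p,C,82,12,34,gm,dg))
        except Exception as e: print(e)
    q=g[sp[1]-12:sp[1]+13,sp[0]-12:sp[0]+13]
    print('z max near spindle',[ (X[v,u].round(1),u,v) for v,u in [np.unravel_index(np.argmax(np.where(np.hypot(*(np.mgrid[:420,:560][::-1]-np.array(sp)[:,None,None]))<12,X[...,2],-9)),(420,560))]])
D=np.load('w3.npz');c=cv2.resize(D['p'][110:300,170:350,::-1],None,fx=3,fy=3,interpolation=cv2.INTER_CUBIC);cv2.imwrite('pics/w3c.png',c)
E
```

```text
wrist gray flange 114 platter 86 gear 48 zs [ 517.  -242.7   71.9]
area [ 239  157   65   63 2961]
flange ((495.9054870605469, -242.9492645263672), (78.239990234375, 79.28116607666016), 127.38973236083984)
55 (array([ 523.66822684, -339.39461606]), np.float64(30.514910965759558), np.float64(3.1551427971403805), np.float64(1.677838934852397), 213)
65 (array([ 523.82800291, -339.54590843]), np.float64(30.934409752716082), np.float64(3.218698523811633), np.float64(1.467205154619786), 207)
75 (array([ 523.72802103, -339.32509275]), np.float64(31.392701218260857), np.float64(2.947850552554996), np.float64(1.5900192654450227), 210)
z max near spindle [(array([ 445.4, -184.3,  453.5]), np.int64(279), np.int64(193))]
wrist gray flange 112 platter 90 gear 43 zs [ 520.3 -246.2   71. ]
area [ 220  178   63   61 2779]
flange ((495.9365539550781, -242.81297302246094), (78.03800201416016, 78.71805572509766), 122.3311767578125)
55 (array([ 519.53840481, -340.43549353]), np.float64(34.85131465474265), np.float64(2.28667565615329), np.float64(4.078904141746758), 256)
65 (array([ 520.08638851, -340.07
[... 355 characters left out ...]
8 platter 88 gear 28 zs [ 473.2 -263.6   72.7]
area [ 375  244   40   39 1150]
flange ((497.8035888671875, -241.97166442871094), (76.46603393554688, 77.40093994140625), 114.54395294189453)
55 (array([ 526.85449117, -338.82926582]), np.float64(27.525756669048246), np.float64(3.453894207745923), np.float64(1.1176076334514133), 123)
65 (array([ 526.87004623, -338.84810991]), np.float64(28.386866166683163), np.float64(3.409290869758035), np.float64(1.4511745537473772), 124)
75 (array([ 526.72570525, -338.72530249]), np.float64(29.40048649077484), np.float64(3.314949274287851), np.float64(1.640886484983152), 122)
z max near spindle [(array([ 443.6,  -42.9, 1042.5]), np.int64(402), np.int64(260))]
```

View pics/w3c.png

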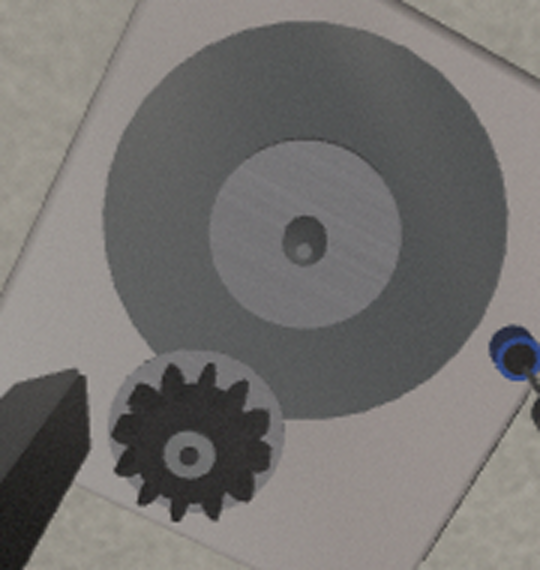

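```bash
python3 - <<'E'
from h import *
for n,f,ps,q,hub in(('wrist','w3.npz',1,[(237,73),(152,248)],(233,262)),('wrist','w3.npz',1,[(240,74),(355,146)],(233,262)),('top','top0.npz',0,[(328,236),(361,323)],(444,247)),('top','top0.npz',0,[(364,325),(482,287)],0),('top','top0.npz',0,[(445,188),(481,285)],0)):
    D=np.load(f);p,d=D['p'],D['d'];C=cal(n,(D['pos'],D['rot']) if ps else None)
    g=cv2.cvtColor(p,cv2.COLOR_RGB2Lab).astype(np.float32); g=cv2.GaussianBlur(g,(5,5),0)
    a,b=map(np.array,q); t=(b-a)/np.hypot(*(b-a)); nn=np.array([-t[1],t[0]])
    pts=[]
    for s in np.linspace(.08,.92,60):
        o=a+s*(b-a); k=np.arange(-7,7.01,.5); uv=o+k[:,None]*nn
        pr=cv2.remap(g,uv[:,0].astype(np.float32)[None],uv[:,1].astype(np.float32)[None],cv2.INTER_LINEAR)[0]
        gr=np.abs(np.diff(pr[:,1]-pr[:,2]*1.0)); gr=np.convolve(gr,np.ones(3),'same')
        j=np.argmax(gr); pts.append(o+(k[j]+.25)*nn)
    P=onplane(pts,60,C)[:,:2].astype(np.float32)
    vx,vy,x0,y0=cv2.fitLine(P,cv2.DIST_HUBER,0,.01,.01).ravel()
    r=(P-[x0,y0])@[-vy,vx]; print(n,'edge dir mod90',np.degrees(np.arctan2(vy,vx))%90,'med|r|',np.median(abs(r)),'dist to seat',abs((np.array([495.9,-243])-[x0,y0])@[-vy,vx]))
D=np.load('w3.npz');p,d=D['p'],D['d'];C=cal('wrist',(D['pos'],D['rot']));X=cloud(d,C)
m=(X[...,2]>77)&(X[...,2]<87)&(np.hypot(X[...,0]-525,X[...,1]+341)<45)
P=X[m][:,:2]; c,r=cv2.minEnclosingCircle(P.astype(np.float32)); print('gear top pts',m.sum(),c,r)
print('hub',onplane([(233,262)],82,C),'rel', onplane([(233,262)],82,C)[0,:2]-[495.9,-242.95])
print('spindle tip', onplane([(271.3,193.3)],100,C))
m8=m.astype(np.uint8)
cn=max(cv2.findContours(m8,0,cv2.CHAIN_APPROX_NONE)[0],key=cv2.contourArea)[:,0]
g=cv2.cvtColor(p,cv2.COLOR_RGB2GRAY)
print('depthmask',gearfit(p,C,82,12,34,m,(234,256)))
# tip peaks
gm=(g<65)&(np.hypot(*(np.mgrid[:420,:560][::-1]-np.array((234,256))[:,None,None]))<36)
uv=np.argwhere(gm)[:,::-1]
for cc in((523.7,-339.4),(525,-343),c):
  for z in (78,82): print(cc,z,phase(onplane(uv,z,C),cc,12,28,36))
x=cv2.resize(np.dstack([m8*255]*3)[110:300,170:350],None,fx=3,fy=3);cv2.imwrite('pics/m.png',x)
E
```

```text
wrist edge dir mod90 16.322525 med|r| 0.17997345 dist to seat 103.55735568765083
wrist edge dir mod90 16.426403 med|r| 0.18565504 dist to seat 101.81566558485156
top edge dir mod90 16.465376 med|r| 0.31324458 dist to seat 106.58288519326906
top edge dir mod90 16.403465 med|r| 0.2600426 dist to seat 101.56470724211684
top edge dir mod90 16.6125 med|r| 0.3137235 dist to seat 154.65038206309947
gear top pts 1500 (525.66064453125, -343.5182189941406) 34.74156188964844
hub [[ 527.3766019 -344.716947    82.       ]] rel [  31.4766019 -101.766947 ]
spindle tip [[ 496.44447494 -242.31281131  100.        ]]
depthmask (array([ 525.27278839, -341.82720829]), np.float64(27.72891628143982), np.float64(5.653730508849163), np.float64(1.75015708598216), 234)
(523.7, -339.4) 78 (np.float64(1.6743813366376616), np.float64(0.3211505922889402), np.int64(439))
(523.7, -339.4) 82 (np.float64(1.5660584784228007), np.float64(0.43390139490423657), np.int64(421))
(525, -343) 78 (np.float64(1.5979254862489451), np.float64(0.332255015763264), np.int64(439))
(525, -343) 82 (np.float64(1.8970264400976447), np.float64(0.1986337610377581), np.int64(433))
(525.66064453125, -343.5182189941406) 78 (np.float64(1.5762715161373), np.float64(0.2843710832642931), np.int64(454))
(525.66064453125, -343.5182189941406) 82 (np.float64(1.4766457644676128), np.float64(0.13619588713507544), np.int64(433))
```

View pics/m.png

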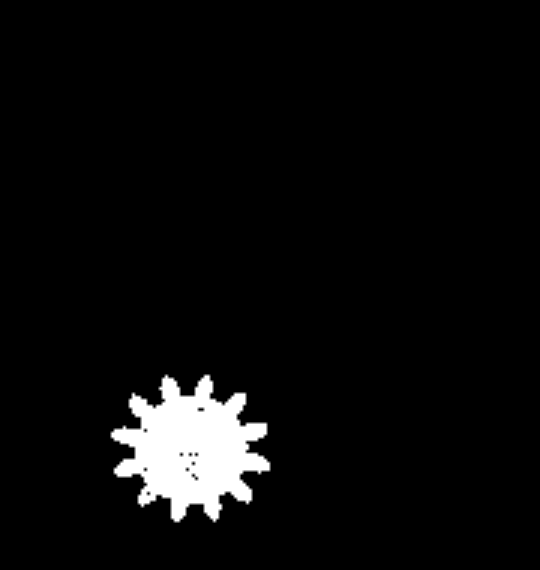

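Gear phase 2.8°, bar at 134.8°. Drive gear direction is −73.55° and its phase about 1.65°, so the carousel phase for mesh is about 10.4° (mod 12), i.e. tool yaw ≈ 0.705 once gripped. Returning to grasp.

Request:
{"fn": "arm_command", "kwargs": {
  "steps": [
    [1,[2.53,-2.52,0],0],
    [1,[2.53,-2.52,0],0],
    [1,[2.53,-2.52,0],0],
    [1,[2.53,-2.52,0],0],
    [1,[2.53,-2.52,0],0]
  ]
}}

```text
clock: 4.05
eef_pos: [498.4, -55.9, 246.4]
eef_rot: [3.141, -0.0, 0.779]
wrist_force: [0.5, -0.2, 0.2]
finger_gap: 94.1
```

Request:
{"fn": "arm_command", "kwargs": {
  "steps": [
    [1,[2.53,-2.52,0],0],
    [1,[2.53,-2.52,0],0],
    [1,[2.53,-2.52,0],0],
    [1,[2.53,-2.52,0],0],
    [1,[2.53,-2.52,0],0]
  ]
}}

```text
clock: 4.47
eef_pos: [499.9, 122.8, 246.5]
eef_rot: [3.141, -0.001, 0.779]
wrist_force: [1.0, 0.3, 0.4]
finger_gap: 94.1
```

Request:
{"fn": "arm_command", "kwargs": {
  "steps": [
    [1,[2.53,-2.52,1],0],
    [1,[2.53,-2.52,1],0],
    [1,[2.53,-2.52,1],0],
    [1,[0,0,3],-0.003],
    [1,[0,0,3],0]
  ]
}}

```text
clock: 4.88
eef_pos: [501.0, 230.1, 155.9]
eef_rot: [3.141, -0.002, 0.785]
wrist_force: [0.7, -0.9, -1.0]
finger_gap: 93.7
```

Request:
{"fn": "arm_command", "kwargs": {
  "steps": [
    [1,[0,0,0],0],
    [1,[0,0,0],0],
    [1,[0,0,0],0]
  ]
}}

```text
clock: 5.13
eef_pos: [502.1, 227.8, 158.2]
eef_rot: [3.141, -0.002, 0.781]
wrist_force: [0.5, -0.7, -0.2]
finger_gap: 93.9
```

```bash
python3 - <<'E'
from h import *
s=manip.read_state()
p,d=manip.camera('wrist')
np.savez('w4.npz',p=p,d=d,pos=s['eef_pos'],rot=s['eef_rot']); cv2.imwrite('pics/w4.png',p[:,:,::-1])
C=cal('wrist',(s['eef_pos'],s['eef_rot']));print(s['eef_pos'],s['eef_rot'])
print(gearfit(p,C,15,30,79,blue(p),(277,186)));print(bar(p,d,C,83,(501,229)))
E
```

```text
[502.09899564 227.75321062 158.1769187 ] [ 3.14072504e+00 -2.02701526e-03  7.80974240e-01]
(array([501.59355913, 228.23381807]), np.float64(71.48912114556614), np.float64(5.233749628353303), np.float64(2.861354621469383), 708)
(array([499.73499084, 229.92010792]), (500.38568115234375, 229.58316040039062), (15.013808250427246, 50.00653076171875), 44.382076263427734, np.float64(134.13261449609445), 856, array([499.90495342, 230.0344683 ,  82.13565827]))
```

View pics/w4.png

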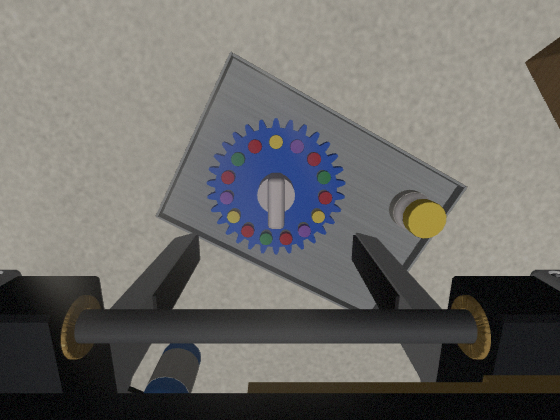

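The bar is now straight along the tool's y axis, at about (276,203), midway between the fingers. Descending and gripping.

Request:
{"fn": "arm_command", "kwargs": {
  "steps": [
    [1,[0,-0.12,3.5],-0.002],
    [1,[0,0,3.5],0],
    [1,[0,0,2.5],0],
    [1,[0,0,1.6],0],
    [1,[0,0,0],0]
  ]
}}

```text
clock: 5.6
eef_pos: [500.0, 227.8, 43.6]
eef_rot: [-3.14, 0.002, 0.782]
wrist_force: [-0.4, -0.2, -0.6]
finger_gap: 94.2
```

Request:
{"fn": "arm_command", "kwargs": {
  "steps": [
    [1,[0,0,0],0],
    [1,[0,0,0],0],
    [0.6,[0,0,0],0],
    [0.3,[0,0,0],0],
    [0.3,[0,0,0],0]
  ],
  "force": 25
}}

```text
clock: 6.02
eef_pos: [501.1, 228.5, 46.1]
eef_rot: [3.141, -0.001, 0.783]
wrist_force: [-0.7, -0.7, 0.1]
finger_gap: 77.4
```

Position is good (501.1, 228.5, 46). Closing.

Request:
{"fn": "arm_command", "kwargs": {
  "steps": [
    [0.2,[0,0,0],0],
    [0.15,[0,0,0],0],
    [0.1,[0,0,0],0],
    [0,[0,0,0],0],
    [0,[0,0,0],0]
  ],
  "force": 30
}}

```text
clock: 6.43
eef_pos: [500.7, 228.4, 45.1]
eef_rot: [-3.142, 0.0, 0.783]
wrist_force: [0.8, 0.1, 0.2]
finger_gap: 44.0
```

Request:
{"fn": "arm_command", "kwargs": {
  "steps": [
    [0,[0,0,0],0],
    [0,[0,0,0],0],
    [0,[0,0,0],0],
    [0,[0,0,0],0],
    [0,[0,0,0],0]
  ],
  "force": 30
}}

```text
clock: 6.85
eef_pos: [500.8, 228.4, 45.2]
eef_rot: [3.142, -0.0, 0.783]
wrist_force: [0.7, 0.7, 0.3]
finger_gap: 15.7
```

Request:
{"fn": "arm_command", "kwargs": {
  "steps": [
    [0,[0,0,0],0],
    [0,[0,0,0],0],
    [0,[0,0,0],0]
  ],
  "force": 40
}}

```text
clock: 7.1
eef_pos: [500.8, 228.4, 45.2]
eef_rot: [3.142, -0.0, 0.783]
wrist_force: [1.2, 1.0, -1.1]
finger_gap: 15.2
```

Request:
{"fn": "arm_command", "kwargs": {
  "steps": [
    [0,[0,0,-0.5],0],
    [0,[0,0,-1],0],
    [0,[0,0,-1.5],0],
    [0,[0,0,-1.5],0],
    [0,[0,0,0],0]
  ]
}}

```text
clock: 7.52
eef_pos: [501.8, 228.8, 93.3]
eef_rot: [3.14, -0.004, 0.783]
wrist_force: [-0.1, 0.0, -4.7]
finger_gap: 15.2
```

```bash
python3 - <<'E'
from h import *
s=manip.read_state(); print(s)
p,d=manip.camera('wrist')
np.savez('w5.npz',p=p,d=d,pos=s['eef_pos'],rot=s['eef_rot']); cv2.imwrite('pics/w5.png',p[:,:,::-1])
E
```

```text
{'clock': 7.5167, 'joints': array([ 3.61361952e-01,  3.83227013e-01,  1.61409089e+00, -6.14998036e-05,
        1.14027447e+00, -4.21617748e-01]), 'qd': array([-7.47147619e-05,  3.55058030e-02,  3.96436839e-02, -8.06072785e-05,
       -6.26601572e-02, -8.91351381e-04]), 'effort': array([ 8.75428109e-02, -5.59214258e+01, -3.24762797e+01,  8.23690463e-02,
        1.00168582e+00, -2.22691189e-03]), 'eef_pos': array([501.82435645, 228.77792157,  93.3276796 ]), 'eef_rot': array([ 3.1399045 , -0.00362705,  0.78300832]), 'wrist_force': array([-0.1351055 ,  0.02342629, -4.70433342]), 'moment': array([-0.06570841, -0.01869843,  0.0162864 ]), 'finger_gap': 15.151090057445561}
```

View pics/w5.png

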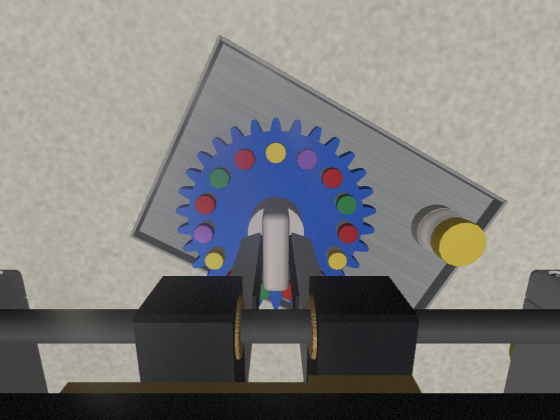

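The carousel hangs level in the grip and the force reads 4.7 N, as expected. Raising it above the bottle and carrying it across.

Request:
{"fn": "arm_command", "kwargs": {
  "steps": [
    [0,[0,0,-1.5],0],
    [0,[0,0,-3],0],
    [0,[0,0,-3],0],
    [0,[0,0,-3],0],
    [0,[0,0,-1.5],0]
  ]
}}

```text
clock: 7.98
eef_pos: [501.1, 228.5, 212.9]
eef_rot: [3.141, -0.002, 0.783]
wrist_force: [0.1, -0.1, -4.6]
finger_gap: 15.2
```

Request:
{"fn": "arm_command", "kwargs": {
  "steps": [
    [0,[-0.8,0.8,0],0],
    [0,[-1.7,1.7,0],0],
    [0,[-1.7,1.7,0],0],
    [0,[-1.7,1.7,0],0],
    [0,[-1.7,1.7,0],0]
  ]
}}

```text
clock: 8.4
eef_pos: [499.4, 119.1, 207.9]
eef_rot: [-3.14, 0.003, 0.783]
wrist_force: [1.1, -0.1, -5.5]
finger_gap: 15.4
```

Request:
{"fn": "arm_command", "kwargs": {
  "steps": [
    [0,[-1.7,1.7,0],0],
    [0,[-1.7,1.7,0],0],
    [0,[-1.7,1.7,0],0],
    [0,[-1.7,1.7,0],0],
    [0,[-1.7,1.7,0],0]
  ]
}}

```text
clock: 8.82
eef_pos: [498.9, -1.1, 208.0]
eef_rot: [-3.139, 0.002, 0.783]
wrist_force: [0.1, 0.7, -4.6]
finger_gap: 15.4
```

Request:
{"fn": "arm_command", "kwargs": {
  "steps": [
    [0,[-1.7,1.7,0],0],
    [0,[-1.7,1.7,0],0],
    [0,[-1.7,1.7,0],0],
    [0,[-1.7,1.7,0],0],
    [0,[-1.7,1.7,0],0]
  ]
}}

```text
clock: 9.23
eef_pos: [498.6, -121.1, 208.0]
eef_rot: [-3.139, 0.002, 0.783]
wrist_force: [0.3, 0.2, -4.8]
finger_gap: 15.3
```

Request:
{"fn": "arm_command", "kwargs": {
  "steps": [
    [0,[-1.7,1.7,0],0],
    [0,[-1.7,1.7,0],0],
    [0,[-1.7,1.7,0],0],
    [0,[-1.7,1.7,0],0],
    [0,[-1.7,1.5,0],0]
  ]
}}

```text
clock: 9.65
eef_pos: [496.9, -239.8, 207.7]
eef_rot: [-3.139, 0.001, 0.783]
wrist_force: [0.4, 0.1, -5.3]
finger_gap: 15.6
```

Request:
{"fn": "arm_command", "kwargs": {
  "steps": [
    [0,[-0.6,0,0],0.04],
    [0,[0,0,0],0.038],
    [0,[0,0,0],0],
    [0,[0,0,0],0],
    [0,[0,0,0],0]
  ]
}}

```text
clock: 10.07
eef_pos: [493.5, -242.4, 209.2]
eef_rot: [-3.14, 0.001, 0.706]
wrist_force: [-0.4, -0.3, -5.1]
finger_gap: 15.6
```

```bash
python3 - <<'E'
from h import *
s=manip.read_state(); print(s['clock'],s['eef_pos'],s['eef_rot'],s['qd'].round(3))
y=s['eef_rot'][2]; dx=np.array([495.1,-242.8])-s['eef_pos'][:2]
print('to go tool x,y',dx@[np.cos(y),np.sin(y)],dx@[np.sin(y),-np.cos(y)],'turn',y-.7046)
E
```

```text
10.0667 [ 493.50350703 -242.36955137  209.191635  ] [-3.14030947e+00  5.00659745e-04  7.06480839e-01] [ 0.005 -0.004 -0.01  -0.001  0.005  0.007]
to go tool x,y 0.9349436645305725 1.3638021007361112 turn 0.0018808390457695223
```

Request:
{"fn": "arm_command", "kwargs": {
  "steps": [
    [0,[0.09,0.14,1.5],0.002],
    [0,[0,0,2],0],
    [0,[0,0,1.5],0],
    [0,[0,0,1],0],
    [0,[0,0,0],0]
  ]
}}

```text
clock: 10.48
eef_pos: [494.6, -242.4, 147.9]
eef_rot: [-3.138, 0.001, 0.704]
wrist_force: [0.1, -0.1, -5.3]
finger_gap: 15.2
```

Request:
{"fn": "arm_command", "kwargs": {
  "steps": [
    [0,[0,0,0],0],
    [0,[0,0,0],0],
    [0,[0,0,0],0]
  ]
}}

```text
clock: 10.73
eef_pos: [495.9, -243.3, 151.2]
eef_rot: [3.14, -0.001, 0.703]
wrist_force: [-0.4, 0.4, -6.2]
finger_gap: 15.2
```

```bash
python3 - <<'E'
from h import *
s=manip.read_state(); print(s['clock'],s['eef_pos'],s['eef_rot'],s['qd'].round(3),s['wrist_force'])
y=s['eef_rot'][2]; dx=np.array([495.1,-242.8])-s['eef_pos'][:2]
print('to go tool x,y',dx@[np.cos(y),np.sin(y)],dx@[np.sin(y),-np.cos(y)],'turn',y-.7046)
for n in('wrist','side','top'):
    p,d=manip.camera(n)
    np.savez(n+'6.npz',p=p,d=d,pos=s['eef_pos'],rot=s['eef_rot']); 
    if n=='wrist': cv2.imwrite('pics/w6.png',p[:,:,::-1])
    if n=='side': cv2.imwrite('pics/s6.png',cv2.resize(p[110:260,290:470,::-1],None,fx=3.5,fy=3.5,interpolation=cv2.INTER_CUBIC))
E
```

```text
10.7333 [ 495.90833845 -243.25637243  151.19177097] [ 3.13999827e+00 -5.65272727e-04  7.03224101e-01] [-0.001 -0.     0.005  0.001 -0.002  0.001] [-0.42269755  0.43042286 -6.23283598]
to go tool x,y -0.32144215711164276 -0.8708397068951008 turn -0.001375899018320026
```

View pics/w6.png

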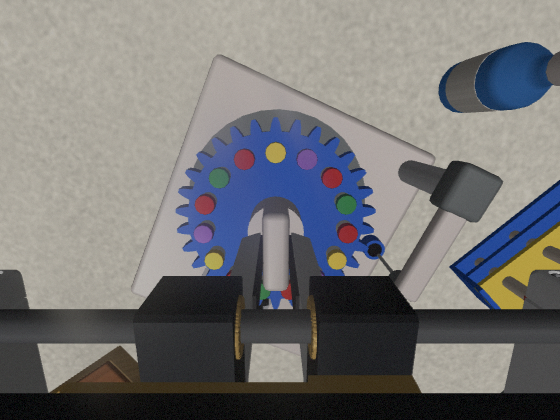

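View pics/s6.png

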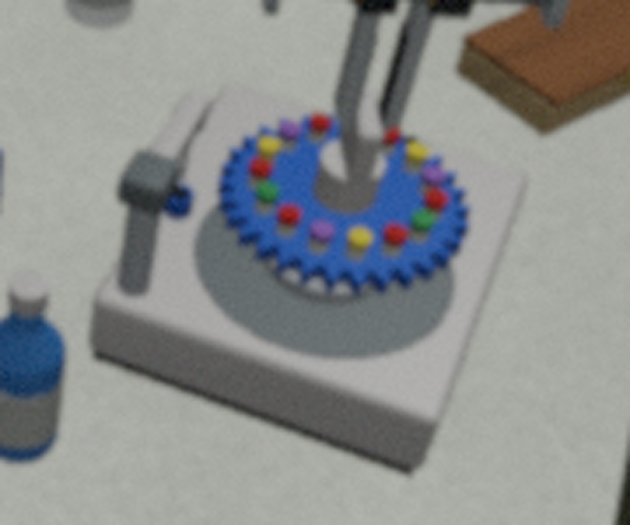

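The gear is held level above the seat, with the spindle hidden beneath. Quick check of the in-hand axis from each view.

```bash
python3 - <<'E'
from h import *
for n,f,z,seed in(('wrist','w5.npz',63.1,(276,210)),('wrist','wrist6.npz',121,(276,210)),('side','side6.npz',121,(388,168)),('top','top6.npz',121,(395,262))):
    D=np.load(f);p=D['p'];C=cal(n,(D['pos'],D['rot']) if n=='wrist' else None)
    try: print(n,f,gearfit(p,C,z,30,79,blue(p),seed),np.degrees(D['rot'][2]),D['pos'][:2])
    except Exception as e: print(n,e)
    if n=='top': 
        cv2.imwrite('pics/t6.png',cv2.resize(p[170:335,315:495,::-1],None,fx=3,fy=3))
# side-view flange from initial picture
for n,sp in(('side',(382,183)),):
    D=np.load(n+'0.npz');p=D['p'];C=cal(n);g=cv2.cvtColor(p,cv2.COLOR_RGB2GRAY)
    print([g[v,382] for v in range(150,220,4)])
    cv2.imwrite('pics/s0c.png',cv2.resize(p[110:260,290:470,::-1],None,fx=3.5,fy=3.5,interpolation=cv2.INTER_CUBIC))
E
```

```text
wrist w5.npz (array([501.88420777, 228.2605325 ]), np.float64(70.76442104334286), np.float64(6.208297244894351), np.float64(3.025323048601862), 1049) 44.86307188085711 [501.82435645 228.77792157]
wrist wrist6.npz (array([ 497.06553877, -241.73314742]), np.float64(68.98589043764635), np.float64(2.5635697793040206), np.float64(-1.0265197564433752), 1153) 40.29177303813187 [ 495.90833845 -243.25637243]
side side6.npz (array([ 490.14477207, -227.26886497]), np.float64(61.374136415206635), np.float64(3.6273266369125965), np.float64(-1.5566811310856972), 336) 40.29177303813187 [ 495.90833845 -243.25637243]
top top6.npz (array([ 498.12969332, -201.10277124]), np.float64(39.22714921282999), np.float64(2.8671822032522183), np.float64(5.763199332321157), 194) 40.29177303813187 [ 495.90833845 -243.25637243]
[np.uint8(118), np.uint8(54), np.uint8(116), np.uint8(121), np.uint8(103), np.uint8(127), np.uint8(100), np.uint8(76), np.uint8(85), np.uint8(136), np.uint8(140), np.uint8(90), np.uint8(104), np.uint8(106), np.uint8(107), np.uint8(107), np.uint8(166), np.uint8(143)]
```

View pics/s0c.png

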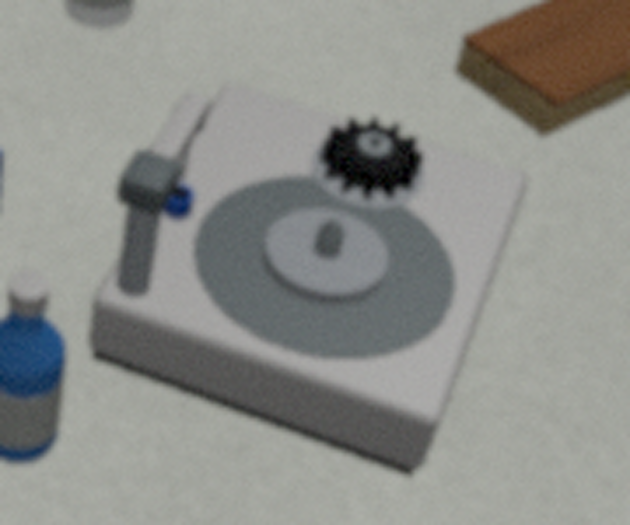

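In-hand gear phase relative to the jaws is unchanged (w5 fit, 3.0°). Partly occluded fits in the other views aren't usable. Lowering in small steps, watching the force.

Request:
{"fn": "arm_command", "kwargs": {
  "steps": [
    [0,[-0.03,-0.08,0.4],0],
    [0,[0,0,0.4],0],
    [0,[0,0,0.3],0],
    [0,[0,0,0],0],
    [0,[0,0,0],0]
  ]
}}

```text
clock: 11.3
eef_pos: [494.6, -242.6, 138.9]
eef_rot: [-3.141, 0.0, 0.703]
wrist_force: [-0.1, -0.6, -5.0]
finger_gap: 15.9
```

Request:
{"fn": "arm_command", "kwargs": {
  "steps": [
    [0,[0,0,0.3],0],
    [0,[0,0,0.3],0],
    [0,[0,0,0.2],0],
    [0,[0,0,0],0],
    [0,[0,0,0],0]
  ]
}}

```text
clock: 11.72
eef_pos: [494.7, -242.6, 131.0]
eef_rot: [-3.141, 0.0, 0.703]
wrist_force: [0.2, -0.4, -5.2]
finger_gap: 15.3
```

Request:
{"fn": "arm_command", "kwargs": {
  "steps": [
    [0,[0.02,0.04,0.2],-0.002],
    [0,[0,0,0.2],0],
    [0,[0,0,0],0],
    [0,[0,0,0],0],
    [0,[0,0,0],0]
  ]
}}

```text
clock: 12.13
eef_pos: [495.2, -242.8, 127.2]
eef_rot: [-3.142, -0.0, 0.705]
wrist_force: [-1.0, 0.8, -5.7]
finger_gap: 15.5
```

Request:
{"fn": "arm_command", "kwargs": {
  "steps": [
    [0,[0,0,0.1],0],
    [0,[0,0,0.1],0],
    [0,[0,0,0.1],0],
    [0,[0,0,0],0],
    [0,[0,0,0],0]
  ]
}}

```text
clock: 12.55
eef_pos: [495.1, -242.8, 124.0]
eef_rot: [-3.141, 0.0, 0.705]
wrist_force: [1.0, 1.1, -6.3]
finger_gap: 15.5
```

Request:
{"fn": "arm_command", "kwargs": {
  "steps": [
    [0,[0,0,0.1],0],
    [0,[0,0,0.1],0],
    [0,[0,0,0],0],
    [0,[0,0,0],0],
    [0,[0,0,0],0]
  ]
}}

```text
clock: 12.97
eef_pos: [495.2, -242.8, 122.1]
eef_rot: [-3.142, -0.0, 0.705]
wrist_force: [0.4, 0.9, -6.3]
finger_gap: 15.8
```

No contact at 122 mm, below the 124 mm ride-up height, so the teeth are entering. Continuing gently, with a small rock.

Request:
{"fn": "arm_command", "kwargs": {
  "steps": [
    [0,[0,0,0.1],0.006],
    [0,[0,0,0.1],-0.012],
    [0,[0,0,0],0.006],
    [0,[0,0,0],0],
    [0,[0,0,0],0]
  ]
}}

```text
clock: 13.38
eef_pos: [495.1, -242.8, 120.1]
eef_rot: [-3.142, 0.0, 0.705]
wrist_force: [0.9, 0.6, -5.3]
finger_gap: 15.4
```

Request:
{"fn": "arm_command", "kwargs": {
  "steps": [
    [0,[0,0,0.1],0.006],
    [0,[0,0,0.1],-0.012],
    [0,[0,0,0],0.006],
    [0,[0,0,0],0],
    [0,[0,0,0],0]
  ]
}}

```text
clock: 13.8
eef_pos: [495.1, -242.8, 118.1]
eef_rot: [-3.142, 0.0, 0.705]
wrist_force: [0.9, -0.3, -5.2]
finger_gap: 15.5
```

Request:
{"fn": "arm_command", "kwargs": {
  "steps": [
    [0,[0,0,0.1],0],
    [0,[0,0,0.1],0],
    [0,[0,0,0],0],
    [0,[0,0,0],0],
    [0,[0,0,0],0]
  ]
}}

```text
clock: 14.22
eef_pos: [495.1, -242.8, 116.1]
eef_rot: [-3.142, 0.0, 0.705]
wrist_force: [0.5, 0.3, -6.4]
finger_gap: 15.3
```

Request:
{"fn": "arm_command", "kwargs": {
  "steps": [
    [0,[0,0,0.1],0],
    [0,[0,0,0],0],
    [0,[0,0,0],0],
    [0,[0,0,0],0]
  ]
}}

```text
clock: 14.55
eef_pos: [495.1, -242.8, 115.1]
eef_rot: [-3.142, 0.0, 0.705]
wrist_force: [0.7, 0.7, -6.0]
finger_gap: 15.8
```

Request:
{"fn": "arm_command", "kwargs": {
  "steps": [
    [0,[0,0,0.05],0],
    [0,[0,0,0.05],0],
    [0,[0,0,0],0],
    [0,[0,0,0],0]
  ]
}}

```text
clock: 14.88
eef_pos: [495.2, -242.9, 114.2]
eef_rot: [3.141, -0.0, 0.705]
wrist_force: [2.1, 0.0, -3.9]
finger_gap: 15.5
```

Request:
{"fn": "arm_command", "kwargs": {
  "steps": [
    [0,[0,0,0.05],0],
    [0,[0,0,0],0],
    [0,[0,0,0],0]
  ]
}}

```text
clock: 15.13
eef_pos: [495.3, -242.9, 114.2]
eef_rot: [3.141, -0.0, 0.705]
wrist_force: [-1.2, 1.2, 3.4]
finger_gap: 15.2
```

Contact came at 114.2 mm, exactly the fully-home height, with only about 9 N pressing. I'll ease that off, check, then release.

Request:
{"fn": "arm_command", "kwargs": {
  "steps": [
    [0,[0,0,-0.03],0],
    [0,[0,0,0],0],
    [0,[0,0,0],0]
  ],
  "force": 15
}}

```text
clock: 15.38
eef_pos: [495.3, -243.0, 114.2]
eef_rot: [3.141, -0.0, 0.705]
wrist_force: [0.3, 0.2, 2.6]
finger_gap: 15.9
```

```bash
python3 - <<'E'
from h import *
s=manip.read_state(); print(s['clock'],s['eef_pos'],s['eef_rot'],s['wrist_force'],s['moment'])
p,d=manip.camera('side')
cv2.imwrite('pics/s7.png',cv2.resize(p[110:260,290:470,::-1],None,fx=3.5,fy=3.5,interpolation=cv2.INTER_CUBIC))
E
```

```text
15.3833 [ 495.33288384 -242.98061331  114.16418781] [ 3.14090959e+00 -1.66247069e-04  7.04903655e-01] [0.2845084  0.16596036 2.57425464] [-0.14294149 -0.05402702 -0.04289454]
```

View pics/s7.png

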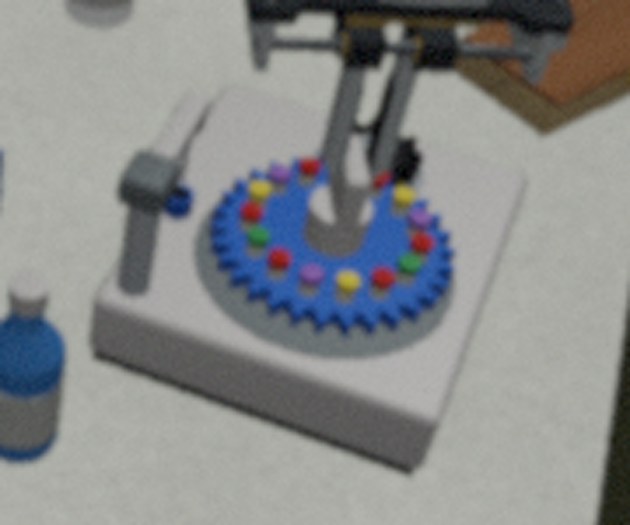

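The disc sits flat and low over the platter, and the drive gear (405,160) stands clear behind it. Releasing to half-open and going straight up.

Request:
{"fn": "arm_command", "kwargs": {
  "steps": [
    [0.2,[0,0,0],0],
    [0.3,[0,0,0],0],
    [0.5,[0,0,0],0],
    [0.5,[0,0,0],0],
    [0.5,[0,0,0],0]
  ]
}}

```text
clock: 15.85
eef_pos: [495.1, -242.7, 113.8]
eef_rot: [-3.141, 0.0, 0.705]
wrist_force: [0.2, 0.6, 0.0]
finger_gap: 41.9
```

Request:
{"fn": "arm_command", "kwargs": {
  "steps": [
    [0.5,[0,0,0],0],
    [0.5,[0,0,0],0],
    [0.5,[0,0,0],0]
  ]
}}

```text
clock: 16.1
eef_pos: [495.1, -242.8, 113.9]
eef_rot: [-3.142, 0.0, 0.705]
wrist_force: [0.6, 0.3, -0.6]
finger_gap: 47.3
```

Request:
{"fn": "arm_command", "kwargs": {
  "steps": [
    [0.5,[0,0,-0.5],0],
    [0.5,[0,0,-1.5],0],
    [0.5,[0,0,-3],0],
    [0.5,[0,0,-3],0],
    [0.5,[0,0,-3],0]
  ]
}}

```text
clock: 16.52
eef_pos: [494.9, -242.7, 225.7]
eef_rot: [-3.141, 0.0, 0.705]
wrist_force: [1.7, -0.7, -0.3]
finger_gap: 46.7
```

Request:
{"fn": "arm_command", "kwargs": {
  "steps": [
    [0.5,[0,0,-2],0],
    [0.5,[0,0,0],0],
    [0.5,[0,0,0],0],
    [0.5,[0,0,0],0]
  ]
}}

```text
clock: 16.85
eef_pos: [494.9, -242.6, 243.1]
eef_rot: [-3.14, 0.0, 0.705]
wrist_force: [0.2, -0.8, 0.1]
finger_gap: 47.0
```

```bash
python3 - <<'E'
from h import *
s=manip.read_state(); print(s['clock'],s['eef_pos'],s['eef_rot'],s['wrist_force'])
for n in('wrist','side','top'):
    p,d=manip.camera(n); C=cal(n,(s['eef_pos'],s['eef_rot']))
    np.savez(n+'8.npz',p=p,d=d)
    X=cloud(d,C); b=blue(p)&(np.hypot(X[...,0]-496,X[...,1]+243)<85)
    P=X[b]; P=P[abs(P[:,2]-84)<12]
    if len(P)>100:
        A=np.c_[P[:,:2]-[496,-243],np.ones(len(P))]; c=np.linalg.lstsq(A,P[:,2],rcond=None)[0]; print(n,len(P),'disc top z',np.median(P[:,2]),'plane',c)
    if n!='top': print(gearfit(p,C,84,30,79,b,(388,190) if n=='side' else (275,190)))
    sl={'wrist':np.s_[:],'side':np.s_[110:260,290:470],'top':np.s_[170:335,315:495]}[n]
    q=p[sl][...,::-1]; cv2.imwrite(f'pics/{n}8.png',q if n=='wrist' else cv2.resize(q,None,fx=3.2,fy=3.2,interpolation=cv2.INTER_CUBIC))
    cv2.imwrite(f'pics/{n}8f.png',p[:,:,::-1])
E
```

```text
16.85 [ 494.86075391 -242.61411491  243.10965169] [-3.14044305e+00  3.94815347e-04  7.05024523e-01] [ 0.15964568 -0.81691253  0.09638542]
wrist 6791 disc top z 83.5892301951784 plane [-4.39465099e-04  7.17642350e-04  8.35783610e+01]
(array([ 495.6337801 , -243.42417146]), np.float64(70.79867199232686), np.float64(5.521340055157568), np.float64(-1.4831757015174596), 658)
side 1252 disc top z 81.67576915191154 plane [ 4.18221997e-03 -8.53090703e-03  8.15708045e+01]
(array([ 488.00610514, -229.03841315]), np.float64(61.049190641437946), np.float64(4.645853112468999), np.float64(-2.7452281347607057), 336)
top 1617 disc top z 83.57192850385229 plane [2.44211664e-03 3.13813223e-04 8.35007668e+01]
```

View pics/wrist8.png

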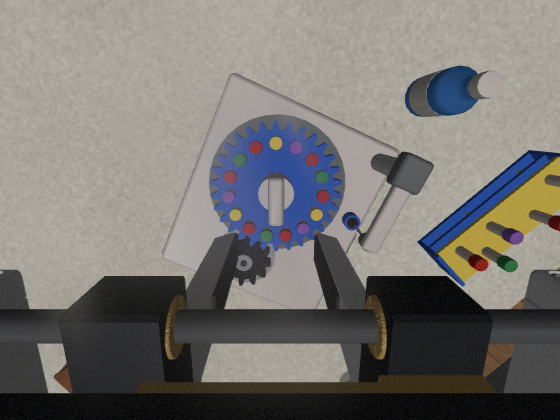

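View pics/side8.png

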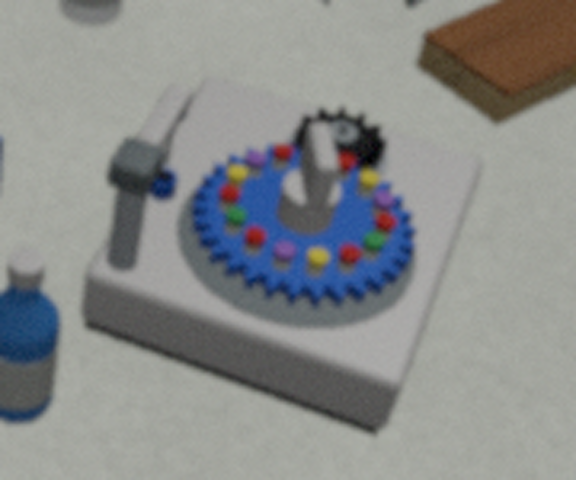

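View pics/top8f.png

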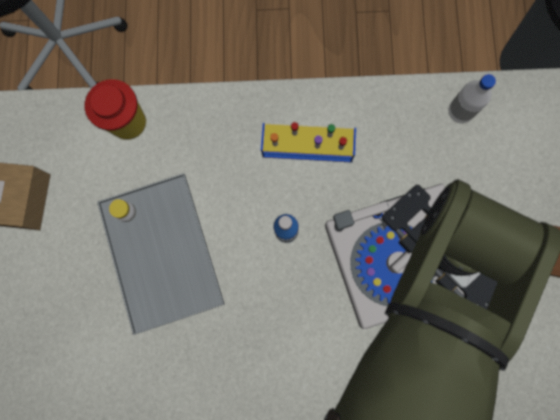

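Disc top measures 83.6 mm, where fully home is 84 and riding on the gear would be 94, with tilt under 0.3°. The teeth interlock with the drive gear near (250,255). The jar (121,209), bottle (286,227) and rack (308,142) are where they were. The gripper is about 130 mm clear, so I'm handing in.

```bash
python3 -c "
from cell import manip
print(manip.sign_off())"
```

```text
the job is handed in; nothing more can be done
None
```

The carousel is on the autosampler's spindle, in mesh with the drive gear, let go and fully home. I handed the job in at about 17 s of the 51 s allowed.

**What I did:** I measured the carousel and the spindle with the wrist camera, gripped the white bar, and carried the carousel level above the bottle. I turned it to the calculated mesh angle and lowered it in 1 mm steps. It only needed a small rock of about ±0.35°, because the teeth went in without any measurable contact force. It touched the seat exactly at the height expected for fully home, pressing with about 9 N at most, and I then released it and lifted straight up.

**Last checks:**
- **Height and level:** the top of the disc measured 83.6 mm in the wrist and top views. Fully home is 84 mm, and riding on the gear would be 94 mm. Both views put the tilt below 0.2°.
- **Side view:** this camera read about 2 mm lower (81.7 mm) and about 0.5° of tilt, roughly within its calibration error.
- **Position and angle:** the wrist camera put the disc within about 0.6 mm of the spindle axis. Its tooth angle was about 0.15° from the calculated mesh angle.
- **Failed check:** the gear-outline fits from the side camera over the sampler, and the mid-air ones from the top camera, came out wrong because the outline was partly hidden. I did not use them.
- **Other items:** the jar, the blue bottle and the tube rack appear at the same places as at the start. I compared these by eye in the top view.

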